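Set up a detection path on an optical rail

TASK

Build up the detection path on the optical rail between the lamp and the camera. Seat the short lens on the rail close up to the lamp's nose and the long lens close up to the camera's nose, each about a finger's breadth (15 mm) away from it without touching, and the small stage between the two lenses, clear of both; and stand the filter cube upright in the middle of the stage, square to the rail, with its round window facing the lamp. Every carrier must sit fully home astride the rail, and set the optics down gently rather than dropping them.

Things in the scene. Friction and masses are not known exactly. Their poses are not given: they have to be found in the camera images.
- rail: Fixed aluminium optical rail, 420 mm long. Origin: centre of its underside on the desk; x along it from lamp to camera. On a flange 60 mm wide, 6 mm high, stands a bar 32 mm wide; its top, 26 mm up, has 5 mm bevels as lead-in. Carriers straddle the bar either way round, 2 mm play each side, and slide freely; fully seated, their origin is on the centre line, 12 mm above the rail's.
- lamp: Lamp, fixed on the rail near one end: black finned round housing, 57 mm across, with a metal nose. Origin on the rail's centre line, 12 mm above the rail's origin; x along the rail towards the camera. Nose face at x = +30 mm, foot reaches to x = +20 mm, optical axis at z = 61 mm, top at z = 90 mm.
- camera: Camera, fixed on the rail near the other end: grey box, 46 mm square, with a black tubular nose. Origin on the rail's centre line, 12 mm above the rail's origin; x along the rail, away from the lamp. Nose face at x = -30 mm, foot reaches to x = -20 mm, top at z = 84 mm.
- short_lens: Short lens. Loose, 0.14 kg: short fat black barrel, 36 mm across, 26 mm long in x, in a square black plate on a saddle. Origin: centre of the saddle's underside; x along the barrel (to lie along the rail), z up. Saddle 36 mm in x, 48 in y, cheeks 14 mm deep; thumbscrew on its +y side to y = 35, below z = 15 mm. Grip the plate's flat sides, 42 mm apart in y, 16 mm thick in x, z = 40 to 82 mm (the top).
- long_lens: Long lens. Loose, 0.18 kg: long slim black barrel, 29 mm across, 64 mm long in x, in a square black plate on a saddle. Origin: centre of the saddle's underside; x along the barrel (to lie along the rail), z up. Saddle 46 mm in x, 48 in y, cheeks 14 mm deep; thumbscrew on its +y side to y = 35, below z = 15 mm. Grip the plate's flat sides, 42 mm apart in y, 16 mm thick in x, z = 40 to 82 mm (the top).
- stage: Small stage. Loose, 0.16 kg: flat dark steel plate, 50 mm in x, 58 in y, z = 34 to 42 mm (its top), on a black saddle like the lenses' (44 mm in x, thumbscrew on +y). Origin: centre of the saddle's underside; x to lie along the rail, z up. 3 mm high bright guide strips on the plate, 51 mm clear between, along its y edges. Grip the plate's edges, 58 mm apart in y, at z = 38 mm.
- filter_cube: Filter cube. Loose, 0.08 kg: black block, 41 mm in x, 38 in y, 38 high, with a round window in a white ring on its -x face and a pale square plate on its +x face. Origin: centre of its underside; z up. Grip its flat sides, 38 mm apart in y.
Not all that is in view belongs to the job. What is shaped like the short_lens but blue is not meant. Leave any purple look-alike of the long_lens alone.

How it is judged:
By the outcome, as a careful person would: the job done as asked, in the order asked, and still so for the second after the job is handed in, with the robot touching nothing.
It also fails if it takes over 96 s, if anything falls off the work surface, if the arm or the gripper's body presses on something with over 40 N, if the wrist force passes 120 N, or if a joint passes its speed limit or range.

ROBOT

A 7-joint arm with a two-finger parallel gripper is mounted at the origin on the work surface; the furniture and walls round the work are solid. World frame = base frame: x ahead of the robot, y to its left, z up, the work surface at z = 0. Lengths are in mm, angles in degrees, forces in N, time in s.
With the tool pointing down it reaches from about 425 to 825 mm from the base axis. Payload 3.6 kg.
Tool frame: the origin (TCP) lies midway between the tips of the shut fingers; the grasp point (between the pads) lies robot.grasp_offset behind it (robot.grasp_offset is the distance from the TCP to the grasp point, in mm); z points along the fingers, y is the line along which they close (so a half turn about z gives the same grasp; the last joint's range is limited). The gripper opens to 85 mm and grips with 20 to 120 N. Pads are 22 mm wide; open, the fingers measure 114 mm over their backs; the gripper's body (76 mm by 85 mm) begins 54 mm behind the grasp point. The pads swing forward as they close: fully open they stand 13 mm farther back than shut.
Start: joints at [-71.935, 35.231, -0.722, 81.555, 0.464, 63.22, -2.315], TCP at [217.835, 612.381, 231.297] pointing down, gripper open.
Joint ranges: [-178.69, 178.69], [-17.37, 117.87], [-77.05, 75.6], [15.02, 138.74], [-78.02, 258.01], [0.78, 113.62], [-162.83, 162.83]. Speed limits (degrees/s): [159.86, 159.86, 180, 180, 180, 180, 180].

INTERFACE

Orientations are given as a 3x3 rotation matrix whose columns are the frame's x, y, z axes.
In Python, from rig import robot, capture, calibration, order gives the robot as it stands. The module is installed in compiled form; this text tells all that it offers.
- The arm moves only by the tool arm_command, never from a script. Its argument "deltas" is a list of rows, each a list of 7 numbers: the shift along the world's x, y, z in mm, then the turn, a rotation vector about the world's x, y, z in rad, then the opening, from 0 (shut) to 1 (fully open). In form: [[tx, ty, tz, ax, ay, az, hand], ...]. A call has exactly 5 rows; each row is the pose to reach, as a shift and turn from the pose commanded when the call began; what a row does not reach only later rows make up. A row lasts 1/10 s, in which the tool goes at most 50 mm and 8.59 degrees, less where a joint would pass 70% of its speed; a pose out of reach is approached as far as the arm can. A call with a gripper value outside its range is refused whole. The fingers move at their own pace and stop on an object; "squeeze" is the grip in N (left out, the last holds). Time passes only in rows, so rows that repeat a pose let the fingers close, or fill a call up. It gives the time, the measured TCP pose, the force, the opening and the grip force at its end, in the units of the state.
- robot.sense(): the state, without advancing time (a new reading comes with each control period).
- capture(name): name is "side" or "top"; returns (picture, depth): 384x512x3 uint8, red, green, blue; 384x512 float32, mm along the optical axis (not along the pixel's ray), 0 where there is no reading.
- calibration(name): a dict with "fx", "fy", "cx", "cy" (pixels), "dist" ([k1, k2, p1, p2, k3] as OpenCV has them; the pictures are not rectified), "R" (3x3) and "t" (3): a world point X has camera coordinates R X + t. Camera axes: x right, y down, z forward; pixel columns grow to the right and rows downward; lengths in mm; the calibration is good to about 2 mm. A picture is of the moment at which its call begins. calibration takes no time and is no camera call.
- order.hand_in(): hands the job in; it is judged then, once.
The state is a dict: "time": time; "qpos": joint angles; "joint_vel": joint speeds; "joint_efforts": joint torques, N m; "position": TCP position; "eef_rot": TCP orientation; "contact_force": force on the tool from outside, world axes, zero at the start; "moment": the same for the moment, N m; "gripper_width": finger opening in mm; "finger_force": force on a finger pad.
Only numpy, scipy, OpenCV 4.12 (cv2) and the standard library are available. Lean on these libraries where they do the work, as an engineer would, in place of code of your own. Each camera call takes 0.05 s, during which the arm holds its last target. There are 200 camera calls.

## Working session

There is one attempt and no reset: what is moved stays moved. The work goes in short steps, Python scripts to look and compute and a tool call to move; the robot and the scene stay as the last step left them, time stands still between calls to the robot, and variables do not carry over. Pictures are saved under pics/ and viewed, at most 14 in all, crops included, and the job is handed in when it is done.

Besides the shell and the picture viewer there is one more tool, called after "Request:" as name(argument=value, ...) on one line, values as JSON. arm_command: Moves the arm, as the interface text tells. Its arguments: {"type":"object","properties":{"deltas":{"type":"array"},"squeeze":{"type":"number"}},"required":["deltas"]}

```bash
mkdir -p pics; cat > h.py <<'E'
import numpy as np, cv2
from rig import robot, capture, calibration, order
def snap(n,f):
    im,d=capture(n); cv2.imwrite(f'pics/{f}.png',im[...,::-1]); np.savez(f'pics/{f}.npz',im=im,d=d); return im,d
def K(c): return np.array([[c['fx'],0,c['cx']],[0,c['fy'],c['cy']],[0,0,1]])
def ray(n,uv):
    c=calibration(n); p=cv2.undistortPoints(np.array(uv,float).reshape(-1,1,2),K(c),np.array(c['dist'])).reshape(-1,2)
    R=np.array(c['R']);t=np.array(c['t']); return -R.T@t, np.c_[p,np.ones(len(p))]@R
def onz(n,uv,z):
    o,d=ray(n,uv); return o+d*((z-o[2])/d[:,2])[:,None]
def cloud(n,d):
    v,u=np.mgrid[:384,:512]; o,r=ray(n,np.c_[u.ravel(),v.ravel()]); P=(o+r*d.ravel()[:,None]); P[d.ravel()==0]=np.nan
    return P.reshape(384,512,3)
def proj(n,X):
    c=calibration(n); return cv2.projectPoints(np.array(X,float).reshape(-1,3),cv2.Rodrigues(np.array(c['R']))[0],np.array(c['t'],float),K(c),np.array(c['dist']))[0].reshape(-1,2)
E
python3 - <<'E'
from h import *
for n in('top','side'):
    snap(n,n+'0'); c=calibration(n); R=np.array(c['R']); print(n,-R.T@c['t'],R[2],c['fx'])
print(robot.grasp_offset,robot.sense()['eef_rot'],robot.sense()['time'])
E
```

```text
top [410.07765134 -34.95615651 880.99218359] [ 0.1194203   0.00982621 -0.99279516] 349.6858570660221
side [401.31154215 726.23928313 426.27526269] [ 0.12066105 -0.88276713 -0.45405188] 362.36701205849744
18.700000000000003 [[-9.42172150e-01  3.35128407e-01 -7.68456296e-04]
 [ 3.35129286e-01  9.42169416e-01 -2.27023887e-03]
 [-3.68055162e-05 -2.39648805e-03 -9.99997128e-01]] 0.1
```

View pics/top0.png

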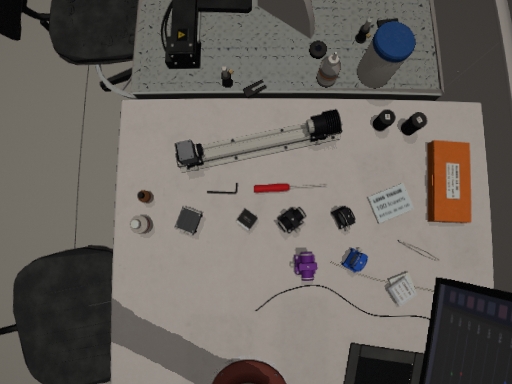

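View pics/side0.png

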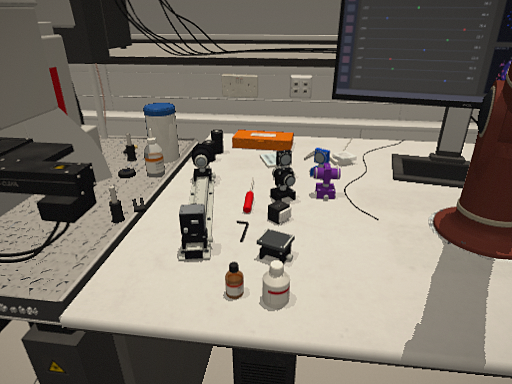

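The top view shows the camera at (187,152) and the lamp at (325,124), both on the rail. The row below it is stage (189,220), cube (247,218), long lens (291,218) and short lens (344,217), with the purple and blue decoys nearer the robot. I'll zoom in and cluster by height.

```bash
python3 - <<'E'
from h import *
z=np.load('pics/top0.npz'); im,d=z['im'],z['d']; P=cloud('top',d); np.save('pics/P.npy',P)
cv2.imwrite('pics/c1.png',cv2.resize(im[195:245,170:370,::-1],None,fx=4,fy=4,interpolation=cv2.INTER_CUBIC))
s=np.load('pics/side0.npz')['im']
cv2.imwrite('pics/c2.png',cv2.resize(s[135:265,170:350,::-1],None,fx=4,fy=4,interpolation=cv2.INTER_CUBIC))
print('table z',np.nanmedian(P[300:330,330:380,2]))
m=(P[...,2]>8)&(P[...,2]<150); m=m.astype(np.uint8)
n,L,st,c=cv2.connectedComponentsWithStats(m)
for i in range(1,n):
    if st[i,4]<60: continue
    q=P[L==i]; t=np.percentile(q[:,2],97)
    print(st[i],c[i].round(),q[:,:2].mean(0).round(),'top',t.round(1),[np.round(v,1) for v in cv2.minAreaRect(q[:,:2].astype(np.float32))])
def mr(u0,u1,v0,v1,z0,z1):
    q=P[v0:v1,u0:u1].reshape(-1,3); q=q[(q[:,2]>z0)&(q[:,2]<z1)]; r=cv2.minAreaRect(q[:,:2].astype(np.float32)); print(len(q),np.round(r[0],1),np.round(r[1],1),round(r[2],1),'mean',q.mean(0).round(1))
print('rail top');mr(200,310,120,165,20,32)
print('cam');mr(170,205,130,175,80,110);print('lamp');mr(300,350,105,145,70,115)
print('stage');mr(170,210,200,240,32,55);print('cube');mr(230,265,200,235,28,50)
print('long');mr(270,310,195,240,60,90);print('short');mr(325,365,195,235,60,90)
E
```

```text
table z -1.1781155767922655
[  0   0  10  37 306] [ 4. 18.] [1027.  732.] top 45.1 [array([1035.4,  733.7]), array([133.,  16.]), np.float64(8.3)]
[ 161    0   91   69 1044] [187.  41.] [872. 154.] top 148.4 [array([896.4, 152.5]), array([254.4, 196.2]), np.float64(64.2)]
[ 258    0   57   37 1216] [292.  13.] [ 975. -108.] top 122.0 [array([994.5, -94.1]), array([174.1,  28.8]), np.float64(56.4)]
[ 492    0   20  132 1205] [505.  42.] [ 937. -712.] top 56.0 [array([ 880.8, -716.2]), array([ 31.8, 400.6]), np.float64(89.8)]
[356  18  16  24 208] [364.  31.] [ 933. -297.] top 89.9 [array([ 933. , -299.2]), array([34.1, 25.7]), np.float64(7.3)]
[377  18  21   9  73] [386.  21.] [ 991. -373.] top 14.4 [array([ 992.3, -376.1]), array([16.1, 60.5]), np.float64(18.4)]
[434  31   6  33  82] [437.  47.] [ 917. -513.] top 14.0 [array([ 918.4, -513. ]), array([97.8,  9.5]), np.float64(1.5)]
[ 357   39   48   49 1077] [375.  68.] [ 810. -308.] top 145.5 [array([ 818.7, -313.7]), array([92.3, 42.7]), np.float64(55.0)]
[309  40  18  19 245] [318.  49.] [ 898. -179.] top 21.1 [array([ 900. , -178.
[... 2495 characters left out ...]
 [382. 360.] [  99. -328.] top 15.5 [array([  79.7, -331.9]), array([189.1, 101.3]), np.float64(80.7)]
[ 212  360   74   24 1096] [248. 375.] [68.  1.] top 38.7 [array([72.5,  0.8]), array([ 56.9, 178. ]), np.float64(0.6)]
rail top
1283 [634.3  -9. ] [ 39.1 284.7] 14.0 mean [634.5 -11.9  24.2]
cam
438 [602.2 141.1] [45.8 59.3] 12.6 mean [600.2 144.1  92.3]
lamp
691 [ 671.8 -178. ] [56.2 87. ] 13.9 mean [ 668.3 -177.2   88.9]
stage
487 [440.8 147.9] [50.8 56. ] 70.1 mean [440.7 147.5  41.1]
cube
261 [444.    5.5] [38.1 40.7] 53.7 mean [443.6   5.8  35.8]
long
392 [ 442.2 -101.1] [42.1 65.5] 37.6 mean [ 442.2 -100.8   74.2]
short
214 [ 450.  -228.3] [40.6 28.7] 30.9 mean [ 449.5 -226.6   77. ]
```

View pics/c1.png

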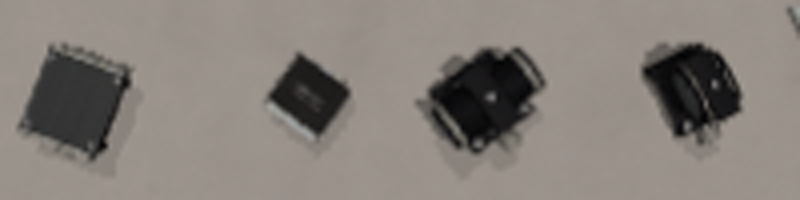

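View pics/c2.png

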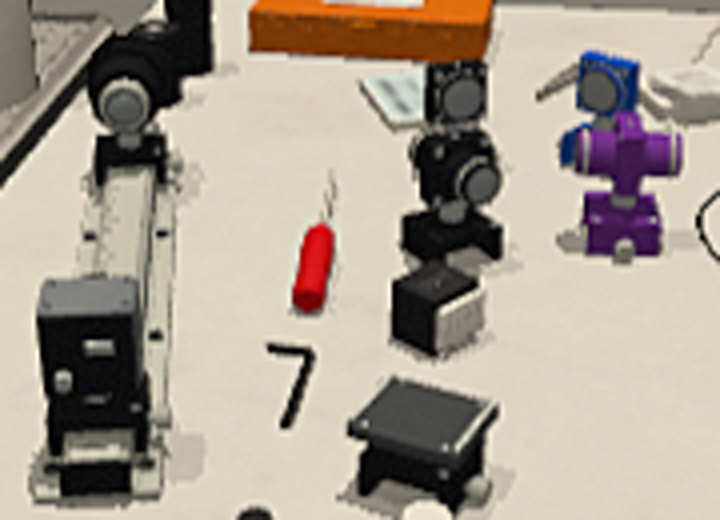

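The crops show the cube's pale plate facing lower-left, towards the robot (about 144° in world). The stage's guide strips run at about 70°, and the lens barrels tilt about 120–128°. Next I'll fit the rail and the plates more precisely.

```bash
python3 - <<'E'
from h import *
P=np.load('pics/P.npy')
def sel(u0,u1,v0,v1,z0,z1):
    q=P[v0:v1,u0:u1].reshape(-1,3); return q[(q[:,2]>z0)&(q[:,2]<z1)]
q=sel(205,305,115,170,22,27.5)
for _ in range(8):
    vx,vy,x0,y0=cv2.fitLine(q[:,:2].astype(np.float32),cv2.DIST_HUBER,0,.01,.01).ravel()
    r=(q[:,0]-x0)*-vy+(q[:,1]-y0)*vx
    q=q[abs(r-(np.percentile(r,5)+np.percentile(r,95))/2)<15]
if vy<0: vx,vy=-vx,-vy
c=np.array([x0,y0]);e=np.array([vx,vy]);n=np.array([-vy,vx])
r=(q[:,:2]-c)@n; print('rail angle',np.degrees(np.arctan2(vy,vx)),'lat pct',np.percentile(r,[0,3,97,100]).round(1),'z',np.median(q[:,2]))
s0=(np.percentile((sel(170,345,105,175,40,110)[:,:2]-c)@e,[0,100]));print('s span of lamp..cam',s0,'c',c)
A=sel(174,343,110,171,40,110); s=(A[:,:2]-c)@e; l=(A[:,:2]-c)@n
for nm,m in(('lamp',s<0),('cam',s>0)):
    h,b=np.histogram(s[m],np.arange(s[m].min(),s[m].max()+5,5)); print(nm,[(round(float(x)),int(k),round(float(A[m][(s[m]>=x)&(s[m]<x+5)][:,2].max())),round(float(np.median(l[m][(s[m]>=x)&(s[m]<x+5)])),1)) for x,k in zip(b,h) if k])
R=sel(174,343,110,171,2,110); s=(R[:,:2]-c)@e; print('rail span',s.min(),s.max())
for nm,b in(('long',(270,310,195,240)),('short',(325,365,195,235))):
    for z in(77,80):
        q=sel(*b,z,86); r=cv2.minAreaRect(q[:,:2].astype(np.float32)); print(nm,z,len(q),np.round(r[0],1),np.round(r[1],1),round(r[2],1))
E
```

```text
rail angle 102.84608 lat pct [-15.  -13.6  13.   14.6] z 24.61913646147775
s span of lamp..cam [-215.08226554  190.43623197] c [634.6737   -10.661528]
lamp [(-215, 6, 78, 9.6), (-210, 6, 100, 0.6), (-205, 45, 101, 7.8), (-200, 49, 101, 7.0), (-195, 50, 101, 7.9), (-190, 47, 101, 9.2), (-185, 51, 102, 6.7), (-180, 46, 101, 5.8), (-175, 70, 102, 6.9), (-170, 39, 97, 4.0), (-165, 42, 97, 5.4), (-160, 41, 98, 6.1), (-155, 41, 96, 5.1), (-150, 41, 97, 7.0), (-145, 53, 98, 4.8), (-140, 30, 89, 3.8), (-135, 38, 90, 4.1), (-130, 12, 82, 2.4)]
cam [(125, 33, 88, -0.6), (130, 27, 89, 2.3), (135, 27, 88, 1.8), (140, 54, 95, 3.3), (145, 47, 98, 4.7), (150, 55, 97, 2.9), (155, 49, 98, 2.1), (160, 53, 98, 3.3), (165, 47, 97, 3.7), (170, 49, 98, 2.8), (175, 48, 97, 4.3), (180, 40, 96, 1.9), (190, 1, 66, -15.6)]
rail span -232.53418636820075 215.56879759298323
long 77 128 [ 446.5 -106.9] [42.1 30.2] 36.6
long 80 92 [ 442.3 -101.7] [40.4 16. ] 35.0
short 77 135 [ 450.1 -228.7] [40.4 23.6] 40.5
short 80 87 [ 449.9 -228.6] [39.9 16.3] 27.8
```

Request:
arm_command(deltas=[[26,-36,-3,0,0,-0.074,1],[52,-72,-6,0,0,-0.149,1],[78,-108,-9,0,0,-0.223,1],[104,-144,-12,0,0,-0.297,1],[130,-180,-15,0,0,-0.372,1]], squeeze=40)

```text
time: 0.6
position: [348.5, 430.6, 215.9]
eef_rot: [[-0.754, 0.657, -0.0], [0.657, 0.754, -0.001], [-0.0, -0.001, -1.0]]
contact_force: [0.5, 0.1, -0.2]
gripper_width: 85.7
finger_force: 0.0
```

Request:
arm_command(deltas=[[26,-36,-3,0,0,-0.074,1],[52,-72,-6,0,0,-0.149,1],[78,-108,-9,0,0,-0.223,1],[104,-144,-12,0,0,-0.297,1],[132,-182,-15,0,0,-0.372,1]])

```text
time: 1.1
position: [480.1, 249.2, 200.9]
eef_rot: [[-0.464, 0.886, -0.001], [0.886, 0.464, 0.0], [0.001, -0.001, -1.0]]
contact_force: [0.6, 0.1, 0.3]
gripper_width: 85.1
finger_force: 0.0
```

Request:
arm_command(deltas=[[-3,-48,-4,0,0,0,1],[-6,-96,-8,0,0,0,1],[-9,-144,-12,0,0,0,1],[-12,-192,-16,0,0,0,1],[-15,-240,-20,0,0,0,1]])

```text
time: 1.6
position: [464.3, 8.6, 181.0]
eef_rot: [[-0.467, 0.884, -0.0], [0.884, 0.467, -0.0], [0.0, -0.0, -1.0]]
contact_force: [0.9, 0.3, 0.7]
gripper_width: 85.4
finger_force: 0.0
```

Request:
arm_command(deltas=[[-3,-48,-4,0,0,0,1],[-6,-96,-8,0,0,0,1],[-9,-144,-12,0,0,0,1],[-12,-192,-16,0,0,0,1],[-15,-239,-20,0,0,0,1]])

```text
time: 2.1
position: [449.3, -230.5, 161.0]
eef_rot: [[-0.466, 0.885, -0.0], [0.885, 0.466, 0.0], [0.0, -0.0, -1.0]]
contact_force: [1.2, -0.2, -0.4]
gripper_width: 85.5
finger_force: 0.0
```

```bash
cat > st.py <<'E'
from rig import robot; import numpy as np
s=robot.sense(); R=np.array(s['eef_rot']); print(s['time'],np.round(s['position'],1),'yaw_y',np.degrees(np.arctan2(R[1,1],R[0,1])).round(2),R[:,2].round(4),np.round(s['contact_force'],1),s['gripper_width'],np.round(s['qpos'],0))
E
python3 st.py
```

```text
2.1 [ 449.3 -230.5  161. ] yaw_y 27.79 [-3.e-04  3.e-04 -1.e+00] [ 1.2 -0.2 -0.4] 85.52543454376753 [ 16.  28.  13. 111.  -9.  42.  61.]
```

Request:
arm_command(deltas=[[0,0,-30,0,0,0,1],[0,1,-60,0,0,0,1],[0,1,-90,0,0,0,1],[0,1,-108,0,0,0,1],[0,1,-119,0,0,0,1]])

```text
time: 2.6
position: [448.8, -227.1, 40.5]
eef_rot: [[-0.466, 0.885, -0.003], [0.885, 0.466, 0.001], [0.003, -0.002, -1.0]]
contact_force: [-0.6, -0.1, 0.1]
gripper_width: 85.1
finger_force: 0.0
```

Request:
arm_command(deltas=[[0,0,0,0,0,0,0.45],[0,0,0,0,0,0,0.3],[0,0,0,0,0,0,0],[0,0,0,0,0,0,0],[0,0,0,0,0,0,0]])

```text
time: 3.1
position: [450.5, -228.1, 43.4]
eef_rot: [[-0.466, 0.885, 0.002], [0.885, 0.466, -0.001], [-0.002, 0.001, -1.0]]
contact_force: [-0.7, -0.2, 5.5]
gripper_width: 41.2
finger_force: 41.3
```

Request:
arm_command(deltas=[[0,0,0,0,0,0,0],[0,0,10,0,0,0,0],[0,0,40,0,0,0,0],[0,0,80,0,0,0,0],[0,0,115,0,0,0,0]])

```text
time: 3.6
position: [449.5, -227.4, 159.0]
eef_rot: [[-0.466, 0.885, -0.0], [0.885, 0.466, 0.0], [0.0, -0.0, -1.0]]
contact_force: [0.5, -0.3, -1.3]
gripper_width: 41.8
finger_force: 40.9
```

```bash
python3 st.py; python3 - <<'E'
from h import *
a,d=snap('side','side1'); snap('top','top1'); s=robot.sense()
u,v=proj('side',s['position'])[0].astype(int); print(u,v)
cv2.imwrite('pics/c3.png',cv2.resize(a[v-70:v+60,u-80:u+80,::-1],None,fx=4,fy=4,interpolation=cv2.INTER_CUBIC))
E
```

```text
3.6 [ 449.5 -227.4  159. ] yaw_y 27.79 [-4.e-04  1.e-04 -1.e+00] [ 0.5 -0.3 -1.3] 41.7962590663036 [ 16.  28.  13. 111.  -9.  42.  61.]
283 122
```

View pics/c3.png

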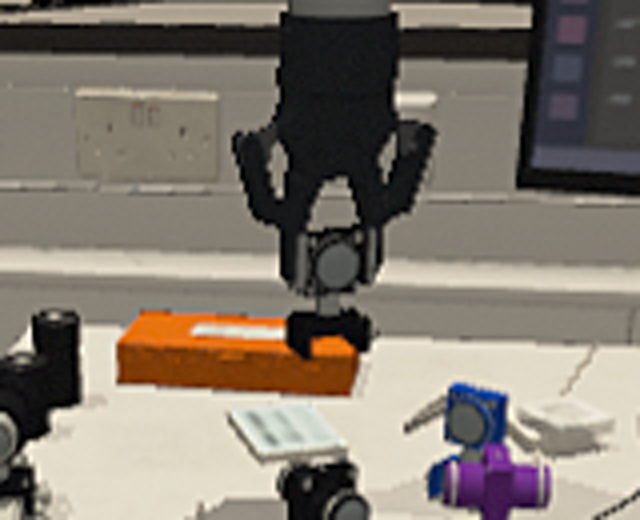

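Request:
arm_command(deltas=[[20,12,0,0,0,-0.03,0],[55,32,0,0,0,-0.07,0],[90,53,0,0,0,-0.12,0],[130,76,0,0,0,-0.17,0],[165,97,0,0,0,-0.22,0]])

```text
time: 4.2
position: [615.8, -128.6, 156.3]
eef_rot: [[-0.261, 0.965, -0.002], [0.965, 0.261, 0.001], [0.001, -0.001, -1.0]]
contact_force: [-0.6, -0.7, -1.9]
gripper_width: 41.6
finger_force: 41.0
```

Request:
arm_command(deltas=[[25,14,-10,0,0,-0.03,0],[41,24,-30,0,0,-0.047,0],[41,24,-55,0,0,-0.047,0],[41,24,-75,0,0,-0.047,0],[41,24,-80,0,0,-0.047,0]])

```text
time: 4.7
position: [652.9, -105.5, 73.3]
eef_rot: [[-0.217, 0.976, -0.008], [0.976, 0.217, 0.002], [0.003, -0.008, -1.0]]
contact_force: [-0.7, -0.7, -1.7]
gripper_width: 41.4
finger_force: 41.0
```

```bash
python3 st.py; python3 - <<'E'
from h import *
a,d=snap('side','side2'); b,db=snap('top','top2'); 
A=cv2.resize(a[130:270,150:250,::-1],None,fx=4,fy=4,interpolation=cv2.INTER_CUBIC)
B=cv2.resize(b[90:180,240:350,::-1],(400,327),interpolation=cv2.INTER_CUBIC); B=cv2.copyMakeBorder(B,0,560-327,0,0,0)
cv2.imwrite('pics/c4.png',np.hstack([A,B]))
E
```

```text
4.7 [ 652.9 -105.5   73.3] yaw_y 12.51 [-0.0083  0.0016 -1.    ] [-0.7 -0.7 -1.7] 41.4422307209465 [ -1.  47.  16.  88. -16.  47.  33.]
```

View pics/c4.png

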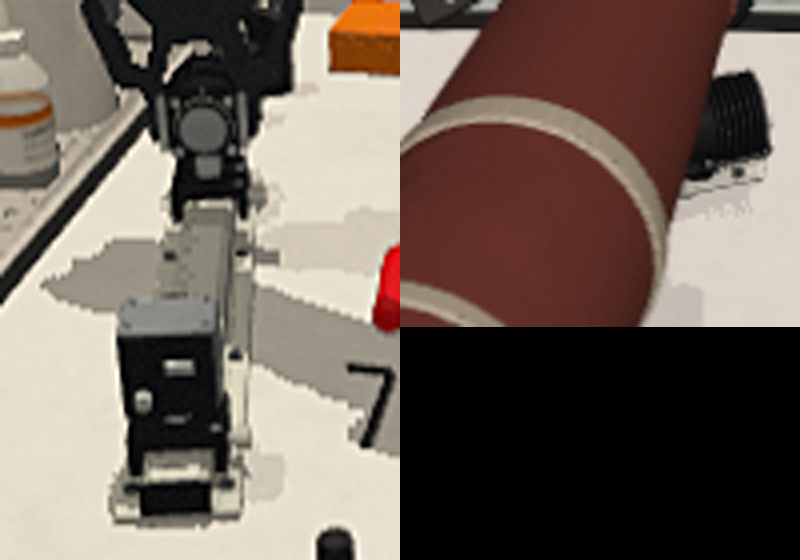

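Side view: the lens saddle spans (172–248, ~195) and is centred over the bar top (185–240). The top view is blocked by the arm. I'll lower it.

Request:
arm_command(deltas=[[0,0,0,0,0,0,0],[0,0,0,0,0,0,0],[0,0,-5,0,0,0,0],[0,0,-10,0,0,0,0],[0,0,-13,0,0,0,0]])

```text
time: 5.3
position: [655.5, -106.5, 63.8]
eef_rot: [[-0.216, 0.976, -0.001], [0.976, 0.216, 0.0], [0.0, -0.001, -1.0]]
contact_force: [0.9, 0.3, -1.4]
gripper_width: 41.7
finger_force: 41.0
```

```bash
python3 st.py
```

```text
5.3 [ 655.5 -106.5   63.8] yaw_y 12.49 [-7.e-04  3.e-04 -1.e+00] [ 0.9  0.3 -1.4] 41.70150805162075 [ -1.  48.  15.  89. -16.  46.  33.]
```

Request:
arm_command(deltas=[[0,0,-3,0,0,0,0],[0,0,-6,0,0,0,0],[0,0,-8,0,0,0,0],[0,0,-10,0,0,0,0],[0,0,-10,0,0,0,0]])

```text
time: 5.8
position: [655.7, -106.6, 55.5]
eef_rot: [[-0.216, 0.976, -0.0], [0.976, 0.216, 0.0], [0.0, -0.0, -1.0]]
contact_force: [-1.5, 0.1, 4.0]
gripper_width: 41.6
finger_force: 41.6
```

```bash
python3 st.py
```

```text
5.8 [ 655.7 -106.6   55.5] yaw_y 12.49 [-2.e-04  4.e-04 -1.e+00] [-1.5  0.1  4. ] 41.55989232460492 [ -1.  48.  15.  89. -16.  45.  33.]
```

Request:
arm_command(deltas=[[0,0,0,0,0,0,0.6],[0,0,0,0,0,0,0.8],[0,0,5,0,0,0,1],[0,0,30,0,0,0,1],[0,0,70,0,0,0,1]])

```text
time: 6.3
position: [653.9, -106.0, 122.4]
eef_rot: [[-0.216, 0.976, -0.006], [0.976, 0.216, 0.001], [0.002, -0.006, -1.0]]
contact_force: [1.0, -0.4, 0.1]
gripper_width: 85.2
finger_force: 0.0
```

Request:
arm_command(deltas=[[0,0,35,0,0,0,1],[-45,1,35,0,0,0.08,1],[-90,2,35,0,0,0.18,1],[-135,3,35,0,0,0.28,1],[-180,4,35,0,0,0.36,1]])

```text
time: 6.8
position: [474.4, -102.7, 159.9]
eef_rot: [[-0.549, 0.836, 0.001], [0.836, 0.549, -0.0], [-0.001, 0.001, -1.0]]
contact_force: [-0.8, -0.4, 0.4]
gripper_width: 85.4
finger_force: 0.0
```

Request:
arm_command(deltas=[[-33,1,0,0,0,0.033,1],[-33,1,0,0,0,0.033,1],[-33,1,0,0,0,0.033,1],[-33,1,-20,0,0,0.033,1],[-33,1,-40,0,0,0.033,1]])

```text
time: 7.3
position: [445.9, -101.9, 119.6]
eef_rot: [[-0.574, 0.819, 0.005], [0.819, 0.574, -0.001], [-0.004, 0.004, -1.0]]
contact_force: [-0.5, -0.1, -0.2]
gripper_width: 85.2
finger_force: 0.0
```

```bash
python3 st.py; python3 - <<'E'
from h import *
a,d=snap('side','side3'); b,db=snap('top','top3'); 
A=cv2.resize(a[130:270,150:250,::-1],None,fx=4,fy=4,interpolation=cv2.INTER_CUBIC)
B=cv2.resize(b[100:200,240:350,::-1],(400,364),interpolation=cv2.INTER_CUBIC); B=cv2.copyMakeBorder(B,0,560-364,0,0,0)
cv2.imwrite('pics/c5.png',np.hstack([A,B]))
E
```

```text
7.3 [ 445.9 -101.9  119.6] yaw_y 35.04 [ 0.005 -0.001 -1.   ] [-0.5 -0.1 -0.2] 85.18068440738541 [  3.  28.  10. 120.  -9.  32.  55.]
```

View pics/c5.png

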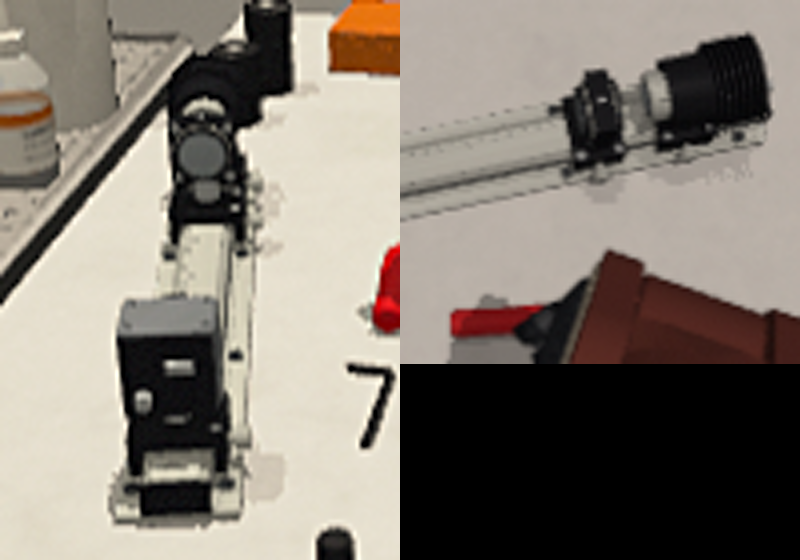

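The short lens sits astride the rail at crop (600,120), with a visible gap to the lamp nose at (650,95). I'll measure the gap while picking up the long lens.

```bash
cat >> h.py <<'E'
def gap(f,su,zc,s0,s1):
    # axis-height points near rail centre line: s histogram
    P=cloud('top',np.load(f'pics/{f}.npz')['d']).reshape(-1,3); c=np.array([635,-10.6]);a=np.radians(102.5);e=np.array([np.cos(a),np.sin(a)]);n=np.array([-e[1],e[0]])
    s=(P[:,:2]-c)@e;l=(P[:,:2]-c)@n; m=(abs(l)<25)&(P[:,2]>zc)&(s>s0)&(s<s1); return np.sort(s[m]),P[m],l[m]
E
python3 - <<'E'
from h import *
s,P,l=gap('top3',0,65,-150,-60); print(s.round(1)[::3]); print(np.diff(s).max(), s[np.diff(s).argmax()],s[np.diff(s).argmax()+1])
s,P,l=gap('top3',0,91.5,-125,-60); print('plate',len(s),s.min(),s.max(),l.min(),l.max(),np.percentile(P[:,2],[10,50,90]),cv2.minAreaRect(P[:,:2].astype(np.float32)))
# optical centreline check: u-v of lamp front
E
```

```text
[-149.9 -149.7 -149.4 -149.1 -148.6 -148.  -147.8 -147.5 -147.1 -146.9
 -146.5 -145.9 -145.4 -145.3 -145.  -144.6 -144.3 -143.9 -143.7 -143.6
 -143.5 -143.2 -143.1 -143.  -142.8 -142.7 -142.4 -142.  -141.6 -141.4
 -140.4 -139.8 -139.3 -139.  -138.7 -138.1 -137.5 -136.8 -136.4 -136.2
 -135.4 -134.7 -134.5 -134.1 -133.5 -132.8 -132.5 -132.1 -131.7 -131.3
 -130.7 -130.6 -130.4 -130.2 -129.2 -129.  -128.5 -127.7 -110.8 -110.1
 -109.3 -109.  -108.4 -107.8 -107.4 -107.  -106.4 -105.6 -105.6 -105.
 -104.6 -104.2 -103.8 -103.7 -103.2 -102.8 -102.5 -102.1 -101.9 -101.7
 -101.4 -101.  -100.4 -100.1  -99.7  -99.4  -98.8  -98.5  -98.3  -97.9
  -97.7  -97.3  -97.1  -96.7  -96.1  -96.   -95.6  -95.3  -95.   -94.7
  -94.4  -94.1  -93.7  -93.3  -93.1  -93.   -92.7  -92.4  -92.1  -92.
  -91.5  -91.2  -90.8  -90.1  -89.7  -89.6  -88.8  -88.4  -87.9  -87.6
  -87.3  -87.1  -86.9  -86.7  -86.4  -86.3  -86.1]
15.987281269968193 -127.7362883728489 -111.74900710288071
plate 85 -109.7918352148681 -88.79292256347927 -20.30025464733879 22.014098034348617 [91.70668133 92.90147754 94.31948123] ((655.2176513671875, -107.85359191894531), (41.68796920776367, 19.734909057617188), 4.625113487243652)
```

Request:
arm_command(deltas=[[0,0,0,0,0,0,1],[0,0,-25,0,0,0,1],[0,0,-50,0,0,0,1],[0,0,-70,0,0,0,1],[0,0,-78,0,0,0,1]])

```text
time: 7.9
position: [443.5, -101.7, 40.7]
eef_rot: [[-0.574, 0.819, -0.0], [0.819, 0.574, 0.0], [0.0, -0.0, -1.0]]
contact_force: [-0.2, 0.2, 0.4]
gripper_width: 85.4
finger_force: 0.0
```

Request:
arm_command(deltas=[[0,0,0,0,0,0,0.45],[0,0,0,0,0,0,0.3],[0,0,0,0,0,0,0],[0,0,0,0,0,0,0],[0,0,0,0,0,0,0]])

```text
time: 8.4
position: [443.9, -101.8, 42.5]
eef_rot: [[-0.574, 0.819, 0.003], [0.819, 0.574, -0.0], [-0.002, 0.002, -1.0]]
contact_force: [-0.1, 0.3, 6.2]
gripper_width: 41.6
finger_force: 40.8
```

```bash
python3 st.py
```

```text
8.4 [ 443.9 -101.8   42.5] yaw_y 35.02 [ 2.7e-03 -5.0e-04 -1.0e+00] [-0.1  0.3  6.2] 41.62927030971133 [  6.  37.   7. 124. -12.  20.  57.]
```

Request:
arm_command(deltas=[[0,0,10,0,0,0,0],[0,0,40,0,0,0,0],[0,0,80,0,0,0,0],[10,10,115,0,0,-0.03,0],[40,38,115,0,0,-0.09,0]])

```text
time: 8.9
position: [483.0, -67.6, 161.4]
eef_rot: [[-0.489, 0.872, 0.007], [0.872, 0.489, -0.003], [-0.006, 0.005, -1.0]]
contact_force: [1.5, -1.6, -2.4]
gripper_width: 41.5
finger_force: 41.3
```

Request:
arm_command(deltas=[[30,29,0,0,0,-0.07,0],[64,61,0,0,0,-0.14,0],[98,93,0,0,0,-0.22,0],[125,119,0,0,0,-0.28,0],[134.5,128.4,0,0,0,-0.303,0]])

```text
time: 9.4
position: [619.0, 70.6, 156.0]
eef_rot: [[-0.221, 0.975, 0.001], [0.975, 0.221, 0.003], [0.003, 0.002, -1.0]]
contact_force: [-0.2, -0.0, -1.9]
gripper_width: 41.5
finger_force: 41.3
```

Request:
arm_command(deltas=[[0,0,-20,0,0,0,0],[0,0,-50,0,0,0,0],[0,0,-70,0,0,0,0],[0,0,-80,0,0,0,0],[0,0,-80,0,0,0,0]])

```text
time: 9.9
position: [615.9, 64.8, 75.0]
eef_rot: [[-0.216, 0.976, -0.004], [0.976, 0.216, -0.0], [0.001, -0.004, -1.0]]
contact_force: [-0.5, 0.3, -1.9]
gripper_width: 41.6
finger_force: 41.3
```

```bash
python3 st.py; python3 - <<'E'
from h import *
a,d=snap('side','side4'); b,db=snap('top','top4'); 
A=cv2.resize(a[110:270,150:260,::-1],None,fx=3.5,fy=3.5,interpolation=cv2.INTER_CUBIC)
B=cv2.resize(b[90:200,160:280,::-1],(400,367),interpolation=cv2.INTER_CUBIC); B=cv2.copyMakeBorder(B,0,560-367,0,0,0)
cv2.imwrite('pics/c6.png',np.hstack([A,B]))
E
```

```text
9.9 [615.9  64.8  75. ] yaw_y 12.49 [-3.9e-03 -2.0e-04 -1.0e+00] [-0.5  0.3 -1.9] 41.643721990788734 [-18.  44.  17.  96. -17.  43.  19.]
```

View pics/c6.png

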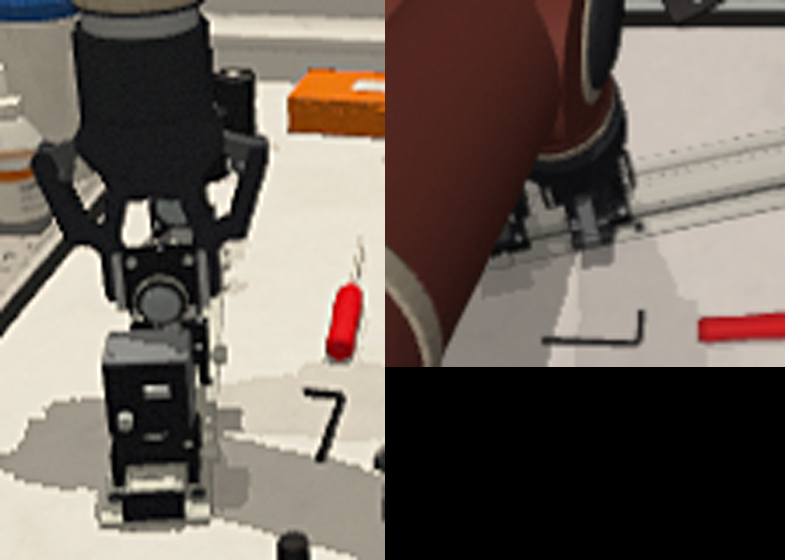

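Side view: the long lens hangs above the rail behind the camera body, at crop (160,295), in line with it. I'll lower it and watch the force.

Request:
arm_command(deltas=[[0,0,0,0,0,0,0],[0,0,0,0,0,0,0],[0,0,-5,0,0,0,0],[0,0,-10,0,0,0,0],[0,0,-13,0,0,0,0]])

```text
time: 10.5
position: [617.6, 64.9, 63.2]
eef_rot: [[-0.216, 0.976, 0.001], [0.976, 0.216, 0.0], [0.0, 0.001, -1.0]]
contact_force: [-2.5, 0.1, 4.8]
gripper_width: 41.6
finger_force: 41.9
```

Request:
arm_command(deltas=[[0,0,-2,0,0,0,0],[0,0,-4,0,0,0,0],[0,0,-6,0,0,0,0],[0,0,-8,0,0,0,0],[0,0,-8,0,0,0,0]])

```text
time: 11.0
position: [617.9, 64.9, 55.1]
eef_rot: [[-0.216, 0.976, 0.001], [0.976, 0.216, 0.0], [-0.0, 0.001, -1.0]]
contact_force: [1.9, 0.7, -2.9]
gripper_width: 41.4
finger_force: 41.2
```

```bash
python3 st.py
```

```text
11.0 [617.9  64.9  55.1] yaw_y 12.49 [ 1.1e-03  1.0e-04 -1.0e+00] [ 1.9  0.7 -2.9] 41.39223952909646 [-17.  45.  16.  97. -18.  40.  20.]
```

Request:
arm_command(deltas=[[0,0,-1.5,0,0,0,0],[0,0,-1.5,0,0,0,0],[0,0,-1.5,0,0,0,0.5],[0,0,-1.5,0,0,0,0.7],[0,0,-1.5,0,0,0,1]])

```text
time: 11.5
position: [616.4, 64.6, 53.4]
eef_rot: [[-0.216, 0.976, -0.002], [0.976, 0.216, -0.0], [0.0, -0.002, -1.0]]
contact_force: [0.7, 0.2, -0.3]
gripper_width: 70.1
finger_force: 0.0
```

Request:
arm_command(deltas=[[0,0,20,0,0,0,1],[0,0,60,0,0,0,1],[0,0,105,0,0,0,1],[-40,18,105,0,0,-0.12,1],[-80,36,105,0,0,-0.26,1]])

```text
time: 12.0
position: [537.7, 100.2, 160.2]
eef_rot: [[0.05, 0.999, 0.003], [0.999, -0.05, 0.001], [0.001, 0.003, -1.0]]
contact_force: [-1.2, 1.8, -1.1]
gripper_width: 85.6
finger_force: 0.0
```

Request:
arm_command(deltas=[[-40,19,0,0,0,-0.12,1],[-80,38,0,0,0,-0.26,1],[-97,47,-10,0,0,-0.305,1],[-97,47,-40,0,0,-0.305,1],[-97,47,-60,0,0,-0.305,1]])

```text
time: 12.5
position: [438.7, 148.6, 97.9]
eef_rot: [[0.338, 0.941, -0.002], [0.941, -0.338, 0.0], [-0.0, -0.002, -1.0]]
contact_force: [0.8, -0.0, 0.4]
gripper_width: 85.2
finger_force: 0.0
```

```bash
python3 st.py; python3 - <<'E'
from h import *
a,d=snap('side','side5'); b,db=snap('top','top5'); 
s,P,l=gap('top5',0,62,30,150); i=np.diff(s).argmax(); print(np.sort(np.diff(s))[-3:],s[i],s[i+1],s[0]); print(s[::12].round(1))
A=cv2.resize(a[130:270,150:250,::-1],None,fx=4,fy=4,interpolation=cv2.INTER_CUBIC)
B=cv2.resize(b[90:250,160:280,::-1],(400,533),interpolation=cv2.INTER_CUBIC); B=cv2.copyMakeBorder(B,0,560-533,0,0,0)
cv2.imwrite('pics/c7.png',np.hstack([A,B]))
E
```

```text
12.5 [438.7 148.6  97.9] yaw_y -19.75 [-1.7e-03  1.0e-04 -1.0e+00] [ 0.8 -0.   0.4] 85.15922347003749 [-38.  33.  25. 121. -26.  32. -14.]
[ 0.68289853  1.63967409 13.16689081] 112.35135194904238 125.51824275593746 44.958114403712216
[ 45.   47.5  49.8  52.1  54.4  57.1  59.3  61.5  64.   66.1  68.3  70.2
  71.4  72.8  74.1  75.6  76.8  78.3  79.6  80.9  82.3  83.7  85.   87.
  89.3  91.6  93.8  96.2  98.5 101.1 103.4 105.4 107.6 110.  125.7 126.8
 129.4 131.8 134.2 136.4 138.3 140.8 143.2 144.4 144.6 145.6 146.7 147.9
 149.1]
```

View pics/c7.png

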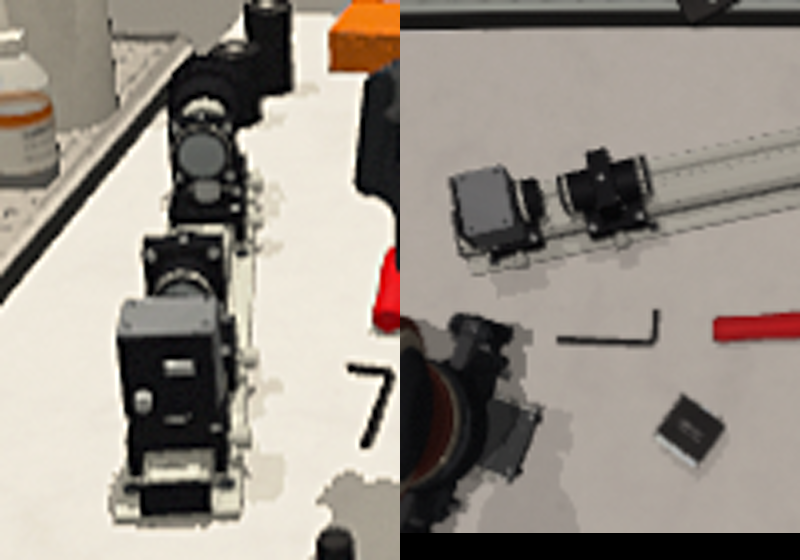

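The long lens is seated at crop (605,190) with a gap of about 15 mm to the camera nose, and the gripper is above the stage. I'll pick up the stage.

Request:
arm_command(deltas=[[0,0,0,0,0,0,1],[0,0,-30,0,0,0,1],[0,0,-60,0,0,0,1],[0,0,-78,0,0,0,1],[0,0,-84,0,0,0,1]])

```text
time: 13.1
position: [440.5, 147.5, 14.3]
eef_rot: [[0.341, 0.94, -0.001], [0.94, -0.341, -0.0], [-0.0, -0.001, -1.0]]
contact_force: [-0.1, -0.3, 0.9]
gripper_width: 85.6
finger_force: 0.0
```

Request:
arm_command(deltas=[[0,0,0,0,0,0,0.65],[0,0,0,0,0,0,0.5],[0,0,0,0,0,0,0.4],[0,0,0,0,0,0,0],[0,0,0,0,0,0,0]])

```text
time: 13.6
position: [441.3, 148.0, 16.2]
eef_rot: [[0.34, 0.94, 0.003], [0.94, -0.34, 0.001], [0.002, 0.002, -1.0]]
contact_force: [-1.2, -0.8, 6.3]
gripper_width: 56.9
finger_force: 43.4
```

```bash
python3 st.py; python3 - <<'E'
from h import *
a,d=snap('side','side6'); u,v=proj('side',robot.sense()['position'])[0].astype(int); print(u,v)
cv2.imwrite('pics/c8.png',cv2.resize(a[v-70:v+50,u-70:u+70,::-1],None,fx=4,fy=4,interpolation=cv2.INTER_CUBIC))
E
```

```text
13.6 [441.3 148.   16.2] yaw_y -19.89 [ 0.0026  0.001  -1.    ] [-1.2 -0.8  6.3] 56.90456903029506 [-32.  41.  16. 123. -32.  20.  -9.]
274 249
```

View pics/c8.png

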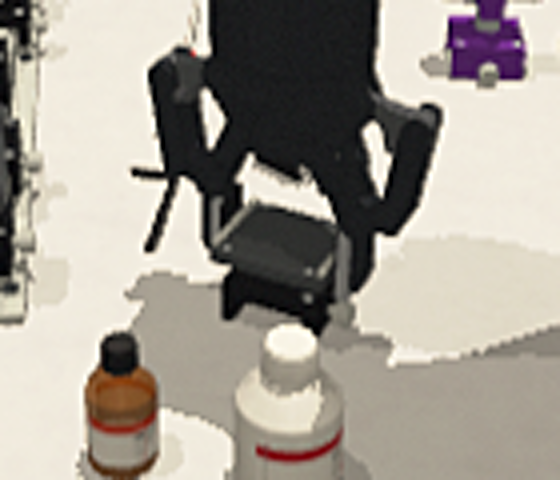

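Side crop: the stage plate is gripped level by both pads, spanning (215–340, 250). I'll lift and carry it.

Request:
arm_command(deltas=[[0,0,0,0,0,0,0],[0,0,20,0,0,0,0],[0,0,60,0,0,0,0],[0,0,95,0,0,0,0],[10,-9,118,0,0,0.03,0]], squeeze=60)

```text
time: 14.15
position: [449.4, 140.4, 135.0]
eef_rot: [[0.308, 0.951, 0.0], [0.951, -0.308, 0.002], [0.002, -0.0, -1.0]]
contact_force: [1.5, 0.1, -1.9]
gripper_width: 56.6
finger_force: 65.1
```

Request:
arm_command(deltas=[[32,-28,0,0,0,0.09,0],[66,-58,0,0,0,0.19,0],[100,-89,0,0,0,0.29,0],[134,-119,0,0,0,0.39,0],[168,-149,0,0,0,0.49,0]])

```text
time: 14.65
position: [619.0, -11.3, 133.0]
eef_rot: [[-0.176, 0.984, -0.0], [0.984, 0.176, 0.0], [0.0, -0.0, -1.0]]
contact_force: [0.7, 0.8, -2.2]
gripper_width: 56.6
finger_force: 65.1
```

Request:
arm_command(deltas=[[19.5,-17.7,0,0,0,0.045,0],[19.5,-17.7,-20,0,0,0.045,0],[19.5,-17.7,-50,0,0,0.045,0],[19.5,-17.7,-75,0,0,0.045,0],[19.5,-17.7,-82,0,0,0.045,0]])

```text
time: 15.15
position: [634.9, -27.3, 47.7]
eef_rot: [[-0.217, 0.976, -0.007], [0.976, 0.217, 0.001], [0.002, -0.007, -1.0]]
contact_force: [-1.0, 0.6, -2.3]
gripper_width: 56.7
finger_force: 65.0
```

Request:
arm_command(deltas=[[0,0,0,0,0,0,0],[0,0,0,0,0,0,0],[0,0,-4,0,0,0,0],[0,0,-8,0,0,0,0],[0,0,-11,0,0,0,0]])

```text
time: 15.65
position: [638.0, -27.9, 40.1]
eef_rot: [[-0.216, 0.976, 0.001], [0.976, 0.216, 0.0], [-0.0, 0.001, -1.0]]
contact_force: [0.0, -0.1, -1.9]
gripper_width: 56.4
finger_force: 65.0
```

```bash
python3 st.py
```

```text
15.65 [638.  -27.9  40.1] yaw_y 12.5 [ 7.e-04  1.e-04 -1.e+00] [ 0.  -0.1 -1.9] 56.431171384100274 [ -8.  48.  15.  94. -17.  41.  28.]
```

Request:
arm_command(deltas=[[0,0,-3,0,0,0,0],[0,0,-6,0,0,0,0],[0,0,-9,0,0,0,0],[0,0,-12,0,0,0,0],[0,0,-12,0,0,0,0]])

```text
time: 16.15
position: [637.8, -28.0, 28.4]
eef_rot: [[-0.216, 0.976, -0.0], [0.976, 0.216, 0.0], [0.0, -0.0, -1.0]]
contact_force: [-1.3, -0.0, 3.9]
gripper_width: 56.7
finger_force: 65.5
```

Request:
arm_command(deltas=[[0,0,-0.5,0,0,0,0],[0,0,-0.5,0,0,0,0],[0,0,-0.5,0,0,0,0],[0,0,-0.5,0,0,0,0],[0,0,-0.5,0,0,0,0]])

```text
time: 16.65
position: [637.9, -27.9, 28.4]
eef_rot: [[-0.216, 0.976, 0.0], [0.976, 0.216, 0.0], [0.0, 0.0, -1.0]]
contact_force: [-3.1, 0.8, 5.1]
gripper_width: 56.7
finger_force: 65.8
```

```bash
python3 st.py
```

```text
16.65 [637.9 -27.9  28.4] yaw_y 12.49 [ 2.e-04  3.e-04 -1.e+00] [-3.1  0.8  5.1] 56.67455220661949 [ -8.  49.  15.  94. -17.  39.  28.]
```

Request:
arm_command(deltas=[[0,0,0,0,0,0,0.7],[0,0,0,0,0,0,0.85],[0,0,0,0,0,0,1],[0,0,20,0,0,0,1],[0,0,60,0,0,0,1]], squeeze=40)

```text
time: 17.15
position: [635.2, -27.5, 84.4]
eef_rot: [[-0.216, 0.976, -0.008], [0.976, 0.216, 0.0], [0.002, -0.008, -1.0]]
contact_force: [1.3, 0.0, 0.7]
gripper_width: 85.5
finger_force: 0.0
```

Request:
arm_command(deltas=[[0,0,40,0,0,0,1],[-40,7,52,0,0,0.14,1],[-85,14,52,0,0,0.28,1],[-130,22,52,0,0,0.42,1],[-175,30,52,0,0,0.56,1]])

```text
time: 17.65
position: [461.3, 2.3, 139.6]
eef_rot: [[-0.706, 0.708, 0.001], [0.708, 0.706, -0.0], [-0.001, 0.001, -1.0]]
contact_force: [-0.1, -0.1, 0.3]
gripper_width: 85.4
finger_force: 0.0
```

Request:
arm_command(deltas=[[-19,3.4,0,0,0,0.145,1],[-19,3.4,0,0,0,0.159,1],[-19,3.4,-20,0,0,0.159,1],[-19,3.4,-50,0,0,0.159,1],[-19,3.4,-60,0,0,0.159,1]])

```text
time: 18.15
position: [444.2, 5.2, 77.5]
eef_rot: [[-0.805, 0.594, -0.002], [0.594, 0.805, -0.0], [0.001, -0.001, -1.0]]
contact_force: [-0.1, 0.5, -0.5]
gripper_width: 85.2
finger_force: 0.0
```

```bash
python3 st.py; python3 - <<'E'
from h import *
a,d=snap('side','side7'); b,db=snap('top','top7'); P=cloud('top',db)
A=cv2.resize(a[130:270,150:250,::-1],None,fx=4,fy=4,interpolation=cv2.INTER_CUBIC)
B=cv2.resize(b[100:180,160:350,::-1],(400,168),interpolation=cv2.INTER_CUBIC); B=cv2.copyMakeBorder(B,0,560-168,0,0,0)
cv2.imwrite('pics/c9.png',np.hstack([A,B]))
for z0,s0,s1,w in((46,-70,35,40),(90.5,40,115,40),(90.5,-118,-70,40)):
    s,Q,l=gap('top7',0,z0,s0,s1); r=cv2.minAreaRect(Q[:,:2].astype(np.float32)); print(len(s),s.min(),s.max(),l.min(),l.max(),np.percentile(Q[:,2],[5,50,95]).round(1),r)
E
```

```text
18.15 [444.2   5.2  77.5] yaw_y 53.58 [-1.7e-03 -5.0e-04 -1.0e+00] [-0.1  0.5 -0.5] 85.16707546129267 [ -7.  32.   5. 124.  -6.  24.  56.]
413 -43.001367449443244 7.1620273035390705 -24.890482640842816 24.729971515988183 [50.4 52.8 55.7] ((638.9459228515625, -28.0853328704834), (49.627532958984375, 50.15129852294922), 12.562214851379395)
116 70.49851715788272 86.27415025168408 -19.750819063221535 22.083853787299944 [90.7 92.9 94.8] ((616.9458618164062, 65.75528717041016), (41.919837951660156, 15.668705940246582), 14.366779327392578)
104 -110.32691159935251 -88.89394328148612 -20.126502853918925 21.88534256126173 [90.8 92.4 94.2] ((654.8600463867188, -109.00331115722656), (20.937227249145508, 41.83509063720703), 89.8550033569336)
```

View pics/c9.png

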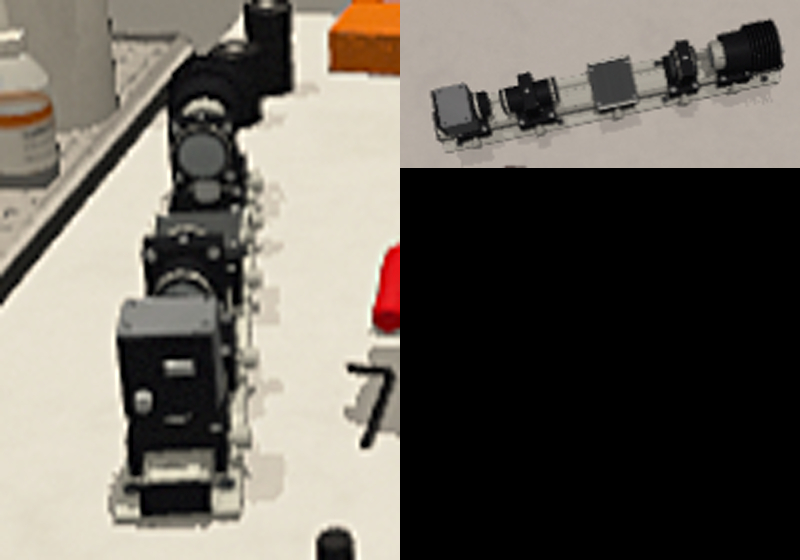

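Top crop: lamp, short lens, stage, long lens and camera are all in line on the rail. The measured heights match fully seated (94 and 54 mm after the 1.2 mm bias). Next is the cube.

Request:
arm_command(deltas=[[0,0,0,0,0,0,1],[0,0,-30,0,0,0,1],[0,0,-55,0,0,0,1],[0,0,-68,0,0,0,1],[0,0,-73,0,0,0,1]])

```text
time: 18.75
position: [444.5, 5.4, 6.1]
eef_rot: [[-0.806, 0.592, 0.0], [0.592, 0.806, -0.0], [-0.0, 0.0, -1.0]]
contact_force: [-0.4, 0.1, -0.3]
gripper_width: 85.7
finger_force: 0.0
```

Request:
arm_command(deltas=[[0,0,0,0,0,0,0.4],[0,0,0,0,0,0,0.3],[0,0,0,0,0,0,0],[0,0,0,0,0,0,0],[0,0,0,0,0,0,0]])

```text
time: 19.25
position: [444.6, 5.5, 7.3]
eef_rot: [[-0.806, 0.592, 0.002], [0.592, 0.806, 0.0], [-0.002, 0.001, -1.0]]
contact_force: [-0.8, 1.0, 6.0]
gripper_width: 37.4
finger_force: 40.7
```

```bash
python3 st.py
```

```text
19.25 [444.6   5.5   7.3] yaw_y 53.69 [ 2.1e-03  1.0e-04 -1.0e+00] [-0.8  1.   6. ] 37.36611637119333 [ -5.  40.   3. 126.  -7.  13.  57.]
```

Request:
arm_command(deltas=[[0,0,10,0,0,0,0],[0,0,45,0,0,0,0],[0,0,85,0,0,0,0],[10,-2,120,0,0,-0.05,0],[35,-6,120,0,0,-0.14,0]])

```text
time: 19.75
position: [479.6, -0.3, 131.2]
eef_rot: [[-0.714, 0.701, 0.006], [0.701, 0.714, 0.001], [-0.004, 0.006, -1.0]]
contact_force: [1.6, -0.1, -1.1]
gripper_width: 37.4
finger_force: 40.6
```

Request:
arm_command(deltas=[[35,-6,0,0,0,-0.13,0],[70,-12,0,0,0,-0.26,0],[105,-18,0,0,0,-0.39,0],[140,-25,0,0,0,-0.52,0],[158.4,-27.6,0,0,0,-0.579,0]])

```text
time: 20.25
position: [639.5, -28.7, 126.8]
eef_rot: [[-0.213, 0.977, 0.002], [0.977, 0.213, -0.001], [-0.001, 0.002, -1.0]]
contact_force: [-0.5, 0.3, -0.9]
gripper_width: 37.4
finger_force: 40.5
```

Request:
arm_command(deltas=[[0,0,0,0,0,0,0],[0,0,-10,0,0,0,0],[0,0,-30,0,0,0,0],[0,0,-45,0,0,0,0],[0,0,-45,0,0,0,0]])

```text
time: 20.75
position: [633.8, -27.4, 78.4]
eef_rot: [[-0.217, 0.976, -0.008], [0.976, 0.217, 0.001], [0.003, -0.007, -1.0]]
contact_force: [0.1, -0.1, -1.1]
gripper_width: 37.8
finger_force: 40.5
```

```bash
python3 st.py; python3 - <<'E'
from h import *
a,d=snap('side','side8')
cv2.imwrite('pics/c10.png',cv2.resize(a[100:270,130:270,::-1],None,fx=3.5,fy=3.5,interpolation=cv2.INTER_CUBIC))
E
```

```text
20.75 [633.8 -27.4  78.4] yaw_y 12.52 [-0.0075  0.0012 -1.    ] [ 0.1 -0.1 -1.1] 37.81314460261574 [ -9.  45.  17.  93. -17.  45.  28.]
```

View pics/c10.png

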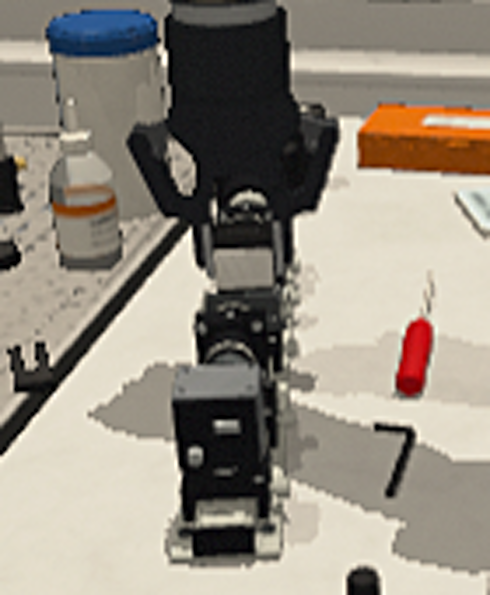

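The cube's pale plate at crop (245,265) faces the camera, so its window faces the lamp. I'll settle, then lower.

Request:
arm_command(deltas=[[0,0,0,0,0,0,0],[0,0,0,0,0,0,0],[0,0,-6,0,0,0,0],[0,0,-11,0,0,0,0],[0,0,-13,0,0,0,0]])

```text
time: 21.3
position: [636.7, -28.0, 67.5]
eef_rot: [[-0.216, 0.976, -0.001], [0.976, 0.216, 0.0], [0.001, -0.001, -1.0]]
contact_force: [-1.0, 1.0, -1.1]
gripper_width: 37.6
finger_force: 40.5
```

```bash
python3 st.py
```

```text
21.3 [636.7 -28.   67.5] yaw_y 12.5 [-1.3e-03  2.0e-04 -1.0e+00] [-1.   1.  -1.1] 37.63822942179724 [ -9.  46.  17.  93. -17.  44.  28.]
```

Request:
arm_command(deltas=[[1,0,-2,0,0,0,0],[1,0,-4,0,0,0,0],[1,0,-5,0,0,0,0],[1,0,-6,0,0,0,0],[1,0,-6,0,0,0,0]])

```text
time: 21.8
position: [638.2, -28.1, 62.2]
eef_rot: [[-0.216, 0.976, -0.0], [0.976, 0.216, 0.0], [0.0, -0.0, -1.0]]
contact_force: [-0.6, -0.1, -0.8]
gripper_width: 37.4
finger_force: 40.5
```

```bash
python3 st.py
```

```text
21.8 [638.2 -28.1  62.2] yaw_y 12.5 [-2.e-04  0.e+00 -1.e+00] [-0.6 -0.1 -0.8] 37.43351676339096 [ -9.  46.  17.  93. -18.  43.  28.]
```

Request:
arm_command(deltas=[[0,0,-0.5,0,0,0,0],[0,0,-1,0,0,0,0],[0,0,-1.3,0,0,0,0],[0,0,-1.3,0,0,0,0],[0,0,-1.3,0,0,0,0]])

```text
time: 22.3
position: [638.3, -28.2, 61.4]
eef_rot: [[-0.216, 0.976, 0.0], [0.976, 0.216, 0.0], [-0.0, 0.0, -1.0]]
contact_force: [-1.3, -0.4, 2.6]
gripper_width: 37.4
finger_force: 40.9
```

```bash
python3 st.py
```

```text
22.3 [638.3 -28.2  61.4] yaw_y 12.49 [ 3.e-04  0.e+00 -1.e+00] [-1.3 -0.4  2.6] 37.40933855349879 [ -9.  46.  17.  93. -18.  43.  28.]
```

Contact made. Next: release slowly, lift and retreat for a check.

Request:
arm_command(deltas=[[0,0,0,0,0,0,0.5],[0,0,0,0,0,0,0.6],[0,0,0,0,0,0,0.8],[0,0,0,0,0,0,1],[0,0,0,0,0,0,1]])

```text
time: 22.8
position: [638.2, -28.1, 60.9]
eef_rot: [[-0.216, 0.976, -0.0], [0.976, 0.216, -0.0], [0.0, -0.0, -1.0]]
contact_force: [0.1, -0.5, -0.1]
gripper_width: 85.7
finger_force: 0.0
```

Request:
arm_command(deltas=[[0,0,20,0,0,0,1],[0,0,50,0,0,0,1],[0,0,90,0,0,0,1],[-30,10,110,0,0,0,1],[-70,20,110,0,0,0,1]])

```text
time: 23.3
position: [571.5, -8.8, 174.5]
eef_rot: [[-0.216, 0.976, 0.01], [0.976, 0.216, -0.001], [-0.003, 0.01, -1.0]]
contact_force: [0.5, 0.5, 0.4]
gripper_width: 85.2
finger_force: 0.0
```

Request:
arm_command(deltas=[[-40,10,0,0,0,0,1],[-80,20,0,0,0,0,1],[-110,30,0,0,0,0,1],[-120,30,0,0,0,0,1],[-120,30,0,0,0,0,1]])

```text
time: 23.8
position: [447.4, 22.0, 171.3]
eef_rot: [[-0.217, 0.976, -0.0], [0.976, 0.217, 0.0], [0.0, 0.0, -1.0]]
contact_force: [0.3, -0.1, -0.7]
gripper_width: 85.5
finger_force: 0.0
```

```bash
python3 st.py; python3 - <<'E'
from h import *
a,d=snap('side','side9'); b,db=snap('top','top9')
A=cv2.resize(a[130:270,150:250,::-1],None,fx=4,fy=4,interpolation=cv2.INTER_CUBIC)
B=cv2.resize(b[100:180,245:345,::-1],(400,320),interpolation=cv2.INTER_CUBIC);C=cv2.resize(b[110:180,165:275,::-1],(400,240),interpolation=cv2.INTER_CUBIC)
cv2.imwrite('pics/c11.png',np.hstack([A,np.vstack([B,C])]))
for z0,s0,s1 in((85,-60,30),(90.5,40,115),(90.5,-118,-70),(48,-70,35)):
    s,Q,l=gap('top9',0,z0,s0,s1)
    if z0==48: k=Q[:,2]<62; Q,l,s=Q[k],l[k],s
    r=cv2.minAreaRect(Q[:,:2].astype(np.float32)); print(len(s),s.min(),s.max(),l.min(),l.max(),np.percentile(Q[:,2],[5,50,95]).round(1),r)
s,P,l=gap('top9',0,65,-150,-60); i=np.diff(s).argmax(); print(s[i],s[i+1]); s,P,l=gap('top9',0,62,30,150);i=np.diff(s).argmax(); print(s[i],s[i+1])
E
```

```text
23.8 [447.4  22.  171.3] yaw_y 12.52 [-1.e-04  4.e-04 -1.e+00] [ 0.3 -0.1 -0.7] 85.51543969237612 [-21.  24.  21. 118. -13.  40.  21.]
256 -38.017099284809426 2.0922305177455494 -18.82958834256243 20.77768607288356 [86.3 90.6 92.8] ((638.1013793945312, -28.343427658081055), (39.3638916015625, 39.87239456176758), 10.944538116455078)
115 70.48324794692823 86.83089927209133 -19.94767979281972 21.819913989002302 [91.  93.1 95.3] ((617.105712890625, 65.96275329589844), (41.778446197509766, 16.17925453186035), 13.209222793579102)
105 -108.712125737147 -88.19269435568584 -20.203891835688445 21.695845518437523 [90.8 92.4 94.9] ((655.8013916015625, -106.77922821044922), (40.90750503540039, 20.8925838470459), 6.186676502227783)
441 -42.85702259894271 7.216188647948372 -24.935093111047156 24.97754807031896 [50.2 52.8 58.5] ((638.8843383789062, -28.001306533813477), (49.92161560058594, 50.049903869628906), 12.622110366821289)
-127.99533783754575 -111.51810413843603
111.94189943560347 125.54213374038898
```

View pics/c11.png

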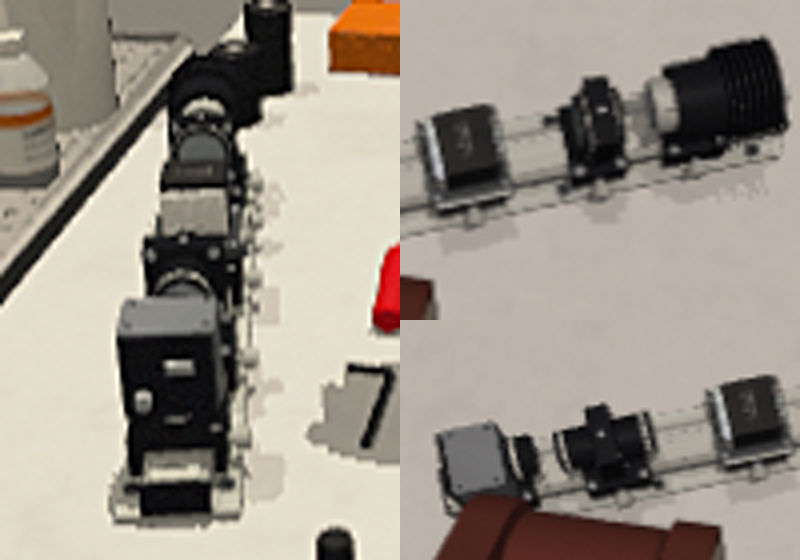

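The cube stands centred and square on the stage at crop (470,140), with the pale plate towards the camera. Both nose gaps measure about 15 mm, and all heights match fully seated.

```bash
python3 -c "
from rig import order; print(order.hand_in())"
```

```text
the job is handed in; nothing more can be done
None
```

The job is handed in at about 24 s: short lens, long lens and stage are seated on the rail with about 15 mm to each nose, and the cube stands centred on the stage with its window facing the lamp.

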